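# Make up the ship's set of Flinders bar pieces

## Robot

A 6-joint arm with a two-finger parallel gripper is mounted at the origin on the work surface. World frame = base frame: x ahead of the robot, y to its left, z up, the work surface at z = 0. Lengths are in m, angles in degrees, forces in N, time in s.
With the tool pointing down it reaches from about 0.25 to 0.725 m from the base axis. Payload 9.7 kg.
Tool frame: the origin (TCP) lies at the very end of the fingers, on their centre line; the grasp point (between the pads) lies 19 mm behind it; z points along the fingers, y is the direction in which the jaws open and shut (so a half turn about z gives the same grasp; the last joint's range is limited). The gripper opens to 85 mm and grips with 20 to 120 N. Pads are 22 mm wide; open, the fingers measure 114 mm over their backs; the gripper's body (76 mm by 85 mm) begins 54 mm behind the grasp point. The pads swing forward as they close: fully open they stand 13 mm farther back than shut.
Start: joints at [-63.255, 4.979, 10.078, 95.1, 0, 90], TCP at [0.248, -0.491, 0.231] pointing down, gripper open.
Joint ranges: [-179.16, 179.16], [-48.56, 103.87], [-65.8, 70.77], [-126.05, 130.52], [-82.76, 87.17], [-180, 180]. Speed limits (degrees/s): [127.2, 127.2, 147.25, 180, 180, 180].

## Interface

Orientations are given as [roll, pitch, yaw] about the fixed x, y, z axes, in that order (R = Rz(yaw) Ry(pitch) Rx(roll)).
In Python, from workcell import bot gives the robot as it stands. The module is installed in compiled form; this text tells all that it offers.
- The arm moves only by the tool arm_command, never from a script. Its argument "increments" is a list of rows, each a list of 7 numbers: the gripper command: -1 is fully open, 1 is shut, values between are in proportion, then the shift along the tool's x, y, z in cm, then the turn, a rotation vector about the tool's x, y, z in degrees. In form: [[gripper, x, y, z, rx, ry, rz], ...]. A call has 1 to 10 rows; each row shifts and turns the commanded pose from where the row before left it, along the tool's axes as they then stand; what a row does not reach is not made up. A row lasts 1/8 s, in which the tool goes at most 62.5 mm and 10.7 degrees, less where a joint would pass 70% of its speed; a pose out of reach is approached as far as the arm can. A call is refused whole if a number of a shift passes 6.25 or a number of a turn 10.7, either way. A call with a gripper value outside its range is refused whole. The fingers move at their own pace and stop on an object; "grip_force" is the grip in N (left out, the last holds). Time passes only in rows, so rows that do not move let the fingers close. It gives the time, the measured TCP pose, the force and the opening at its end, in the units of the state.
- bot.get_obs(): the state, without advancing time (a new reading comes with each control period).
- bot.camera(name): name is "scene" or "top" or "wrist"; returns a dict with "color" (400x640x3 uint8, red, green, blue), "fx", "fy", "cx", "cy" (pixels), "k1" (the pictures are not rectified: a ray, as slopes to the right and down, at radius r is drawn at 1 + k1 r^2 times it, then the intrinsics apply), "origin" and "attitude" of the camera in the world. Camera axes: x right, y up, looking along -z (the intrinsics and any distortion apply to the point x, -y, -z); pixel columns grow to the right and rows downward; lengths in m; the calibration is good to about 2 mm. A picture is of the moment at which its call begins. There is no depth.
- bot.job_done(): hands the job in, once; it reports no verdict.
The state is a dict: "time": time; "q": joint angles; "qd": joint speeds; "joint_efforts": joint torques, N m; "ee_pos": TCP position; "tcp_rot": TCP orientation; "wrist_force": force on the tool from outside, world axes, zero at the start; "torque": the same for the moment, N m; "opening": finger opening in m.
Only numpy, scipy, OpenCV 4.12 (cv2) and the standard library are available. Lean on these libraries where they do the work, as an engineer would, in place of code of your own. Each camera call takes 0.05 s, during which the arm holds its last target. There are 200 camera calls.

## Task

The ship's set in the carrying tray needs three full-length Flinders bar pieces, and one stands there already: lift the loose cover off the stock case, stand it right way up on the open bench, and stand full-length pieces from the case upright in free cells of the tray until it holds exactly three, leaving the last one and the half-length pieces where they are. The soft iron is spoiled by knocks, so set things down rather than drop them, tip nothing over, and do not shift the other things on the bench.

Things in the scene. Friction and masses are not known exactly. Their poses are not given: they have to be found in the camera images.
- case: teak stock case, fixed, on either side of the bench: plinth 160 (x) x 184 (y) x 12 mm, on it a drilled block 120 x 144 x 24 mm (top 36 mm above the bench) with six 34 mm wells, two of them empty, at x = -40, +40 mm and y = -50, 0, +50 mm; well floors 12 mm above the bench. Origin: centre of its underside, z up. Full-length pieces stand to 102 mm above the bench, half-lengths to 57 mm
- cover: deep loose teak cover, open below: 140 (x) x 164 (y) x 104 mm high, walls 7 mm, 0.45 kg. Starts over the block and pieces, its rim on the plinth (12 mm above the bench), axes along the case's, 3 mm play round the block; it must rise 92 mm to clear the pieces before moving sideways. Origin: centre of its open underside, z up
- cover_handle (a point): middle of the cover's brass bar handle: round bar, 12 mm diameter, along the cover's y, 138 mm above the cover's underside and 34 mm above its top, 90 mm free between its two posts (y = -50, +50 mm)
- tray: teak carrying tray, open above, fixed: 123 (x) x 182 (y) x 40 mm high, walls, partitions and floor 5 mm. One partition along y and two along x, as high as the walls, make six cells about 54 x 54 mm, centres at x = -29.5, +29.5 mm and y = -59, 0, +59 mm. At the start one full- and one half-length piece stand in two of the cells. Origin: centre of its underside, z up
- clear_patch (a point): a point on the bench surface in the middle of an area at least 215 mm across that is always clear: the cover can be set down here
- long1: soft-iron Flinders bar piece, full length: plain dark upright cylinder, 30 mm diameter, 90 mm long, about 0.5 kg; origin at the centre of its lower end, z up. At the start it stands loose in a well of the case, under the cover; which well varies
- long2: soft-iron Flinders bar piece, full length: plain dark upright cylinder, 30 mm diameter, 90 mm long, about 0.5 kg; origin at the centre of its lower end, z up. At the start it stands loose in a well of the case, under the cover; which well varies
- long3: soft-iron Flinders bar piece, full length: plain dark upright cylinder, 30 mm diameter, 90 mm long, about 0.5 kg; origin at the centre of its lower end, z up. At the start it stands loose in a well of the case, under the cover; which well varies
- long4: soft-iron Flinders bar piece, full length: plain dark upright cylinder, 30 mm diameter, 90 mm long, about 0.5 kg; origin at the centre of its lower end, z up. At the start it stands loose in a cell of the tray
- short1: soft-iron Flinders bar piece, half length: plain dark upright cylinder, 30 mm diameter, 45 mm long, about 0.25 kg; origin at the centre of its lower end, z up. At the start it stands loose in a well of the case, under the cover; which well varies
- short2: soft-iron Flinders bar piece, half length: plain dark upright cylinder, 30 mm diameter, 45 mm long, about 0.25 kg; origin at the centre of its lower end, z up. At the start it stands loose in a cell of the tray
- bowl: bystander: brass compass bowl with its card, 148 mm diameter, 88 mm high, with two pivot pins to 84 mm either side; origin at the centre of its underside
- lubber_ring: bystander: blue enamel lubber ring lying flat, 116 mm outer diameter, 14 mm high; origin at the centre of its underside
- heeling_magnet: bystander: chromed heeling magnet, a rod 194 mm long and 18 mm high lying along its x; origin under its middle
- screwdriver: bystander: screwdriver 190 mm long, lying along its x; origin under it
Not all that is in view belongs to the job. What is shaped like the cover but green is not meant. Leave any blue look-alike of the long4 alone.

How it is judged:
By the outcome, as a careful person would: the job done as asked, in the order asked, and still so for the second after the job is handed in, with the robot touching nothing.
It also fails if it takes over 72 s, if anything falls off the work surface, if the arm or the gripper's body presses on something with over 40 N, if the wrist force passes 120 N, or if a joint passes its speed limit or range.

## Working session

There is one attempt and no reset: what is moved stays moved. The work goes in short steps, Python scripts to look and compute and a tool call to move; the robot and the scene stay as the last step left them, time stands still between calls to the robot, and variables do not carry over. Pictures are saved under pics/ and viewed, about 8 in all and at most 12, crops included, and the job is handed in when it is done.

Besides the shell and the picture viewer there is one more tool, called as name(argument=value, ...) on one line, values as JSON. arm_command: Moves the arm, as the interface text tells. Its arguments: {"type":"object","properties":{"increments":{"type":"array"},"grip_force":{"type":"number"}},"required":["increments"]}

```bash
mkdir -p pics; cat > h.py <<'E'
import numpy as np, cv2
from scipy.spatial.transform import Rotation as R
from workcell import bot
def shot(n,f=None):
    c=bot.camera(n)
    if f: cv2.imwrite('pics/'+f,c['color'][:,:,::-1])
    return c
def att(c):
    a=np.array(c['attitude'],float)
    return a if a.shape==(3,3) else R.from_euler('xyz',a,degrees=True).as_matrix()
def ray(c,u,v):
    K=np.array([[c['fx'],0,c['cx']],[0,c['fy'],c['cy']],[0,0,1]])
    p=cv2.undistortPoints(np.array([[[u,v]]],float),K,np.array([c['k1'],0,0,0,0]))[0,0]
    d=att(c)@np.array([p[0],-p[1],-1.]); return np.array(c['origin']),d/np.linalg.norm(d)
def onz(c,u,v,z):
    o,d=ray(c,u,v); return o+d*(z-o[2])/d[2]
def tri(a,b):
    A=np.zeros((3,3));y=np.zeros(3)
    for o,d in (a,b):
        P=np.eye(3)-np.outer(d,d);A+=P;y+=P@o
    p=np.linalg.solve(A,y); return p,[np.linalg.norm(np.cross(p-o,d)) for o,d in (a,b)]
def proj(c,P):
    q=att(c).T@(np.array(P)-np.array(c['origin'])); x,y=q[0]/-q[2],-q[1]/-q[2]
    s=1+c['k1']*(x*x+y*y); return np.array([c['fx']*x*s+c['cx'],c['fy']*y*s+c['cy']])
E
python3 - <<'E'
from h import *
for n in('scene','top'):
    c=shot(n,n+'0.png'); print({k:v for k,v in c.items() if k!='color'})
print(bot.get_obs())
E
```

```text
{'fx': 488.63572393934976, 'fy': 488.63572393934976, 'cx': 309.2818600603973, 'cy': 200.29719300822558, 'k1': 0.009302594650831834, 'origin': array([ 1.335488  , -0.62910997,  1.08319469]), 'attitude': array([47.15915551, -0.09658406, 52.2548334 ])}
{'fx': 483.1286074035066, 'fy': 483.1286074035066, 'cx': 318.2147596294759, 'cy': 205.4159241680225, 'k1': 0.03542402543893607, 'origin': array([0.24445764, 0.0128929 , 1.57106218]), 'attitude': array([  9.34642643,   0.35945039, -91.30837587])}
{'time': 0.1, 'q': array([-6.32554143e+01,  5.00821305e+00,  1.00392464e+01,  9.50973291e+01,
       -2.05323377e-04,  9.00006442e+01]), 'qd': array([ 0.12398552, -0.00367395,  0.08126753,  0.02008298, -0.08969287,
        0.05408834]), 'joint_efforts': array([-2.25308504e-03, -5.21560693e+01,  4.65653586e+01,  1.61643990e-02,
       -1.59581140e-05,  2.46660625e-05]), 'ee_pos': array([ 0.24742259, -0.49099512,  0.23065367]), 'tcp_rot': array([-1.79933704e+02,  2.06068631e-04,  2.67439417e+01]), 'wrist_force': array([0.23680685, 0.73858952, 1.34276108]), 'torque': array([-0.02657282,  0.00084708, -0.03136886]), 'opening': 0.08518060151846901}
```

View pics/top0.png

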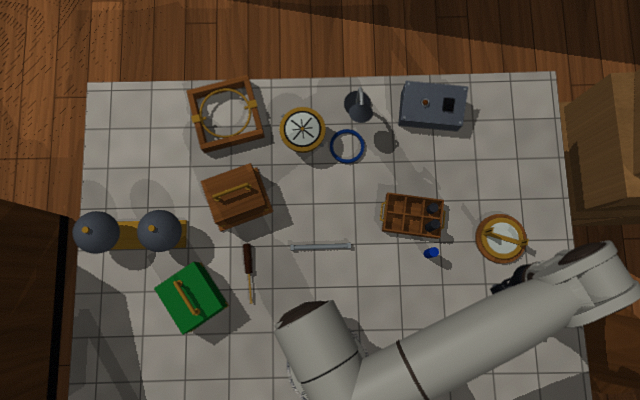

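View pics/scene0.png

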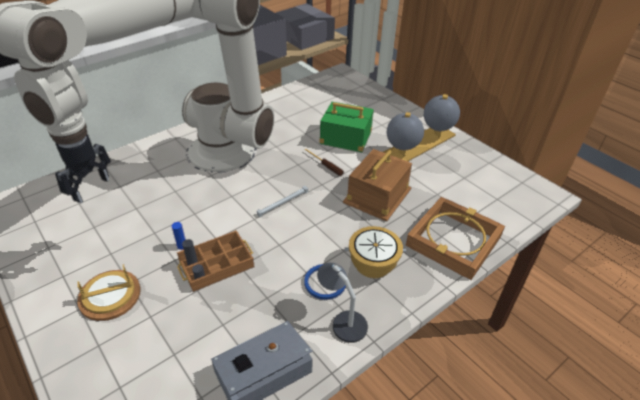

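Top view: case and cover at (237,196), handle around (233,190), tray at (413,215) with its two pieces in the right-hand column, and the blue look-alike at (431,253). The clear patch is around (325,203). The green cover, bowl, ring, magnet and screwdriver are bystanders. I'll zoom in on the tray and cover to get exact pixels.

```bash
python3 - <<'E'
from h import *
t=shot('top');s=shot('scene')
def crop(c,x,y,w,h,k): return cv2.resize(c['color'][y:y+h,x:x+w,::-1],(w*k,h*k),interpolation=cv2.INTER_CUBIC)
a=np.hstack([crop(t,195,155,80,80,5),crop(t,375,180,80,80,5)])
b=np.hstack([crop(s,335,140,100,80,4),crop(s,170,210,100,80,4)])[:, :800]
b=b[:200*2]
im=np.vstack([a,b])
im=cv2.resize(im,None,fx=.83,fy=.83); cv2.imwrite('pics/z.png',im); print(im.shape)
# brass handle masks
for n,c,(x,y,w,h) in(('top',t,(205,170,60,45)),('scene',s,(355,140,50,45))):
    hsv=cv2.cvtColor(c['color'],cv2.COLOR_RGB2HSV)[y:y+h,x:x+w]
    m=cv2.inRange(hsv,(16,120,110),(32,255,255))
    n_,l,st,ce=cv2.connectedComponentsWithStats(m)
    for i in range(1,n_):
        if st[i,4]>8: 
            p=np.argwhere(l==i)[:,::-1]+[x,y]; print(n,st[i,4],ce[i]+[x,y],cv2.minAreaRect(p.astype(np.float32)))
print(onz(t,325,203,0))
E
```

```text
(598, 664, 3)
top 43 [228.81395349 189.48837209] ((228.9336700439453, 189.32089233398438), (1.4587202072143555, 34.523048400878906), 69.67686462402344)
scene 308 [386.56493506 159.86038961] ((384.96881103515625, 161.8997344970703), (17.68105697631836, 42.68836212158203), 56.768287658691406)
[ 0.51073788 -0.0057143   0.        ]
```

View pics/z.png

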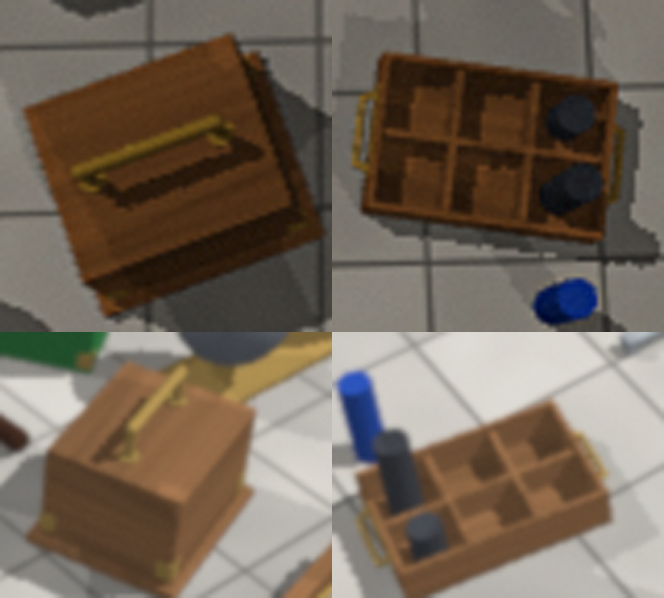

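The crops show the handle ends at about (213.3,196.7) and (247.5,184.9) in top, and (375.1,168.9) and (390.7,151.4) in scene. The tray rim corners are clear in both views. Its two pieces stand in the −y column, so the other four cells are free. Next I'll triangulate.

```bash
python3 - <<'E'
from h import *
t=shot('top');s=shot('scene')
T=lambda x,y:ray(t,375+(x-332)/4.15,180+y/4.15)
T1=lambda x,y:ray(t,195+x/4.15,155+y/4.15)
S=lambda x,y:ray(s,170+(x-332)/3.32,210+(y-332)/3.32)
S1=lambda x,y:ray(s,335+x/3.32,140+(y-332)/3.32)
f=lambda n,a,b:(lambda r:(print(n,(r[0]*1000).round(1),np.round(np.array(r[1])*1000,1)),r[0])[1])(tri(a,b))
A=f('h+y',T1(76,173),S1(133,428));B=f('h-y',T1(218,124),S1(185,370))
# which scene end corresponds: test swap residual
f('swap',T1(76,173),S1(185,370))
print('mid',(A+B)/2,'yaw',np.degrees(np.arctan2(-(A-B)[0],(A-B)[1])))
c=[f(n,a,b) for n,a,b in(('++',T(383,53),S(608,492)),('-+',T(362,212),S(555,402)),('--',T(601,240),S(357,472)),('+-',T(617,87),S(402,572)))]
c=np.array(c);print(c.mean(0)); y=(c[0]+c[1]-c[2]-c[3])/2;x=(c[0]+c[3]-c[1]-c[2])/2
print(np.linalg.norm(x),np.linalg.norm(y),np.degrees(np.arctan2(-y[0],y[1])))
# cover top corners
d=np.array([onz(t,195+x/4.15,155+y/4.15,.116) for x,y in((26,107),(231,35),(294,207),(84,281))]);print(d,d.mean(0))
for n,u,v in(('bowl',302,130),('ring bottom',347,165),('mag L',290,246),('mag R',352,245),('lamp',358,105)): print(n,onz(t,u,v,0))
E
```

```text
h+y [507.4 318.9  86.7] [28.6 28.6]
h-y [554.4 242.9 204.8] [30.3 30.3]
swap [514.3 331.8 146. ] [1.9 1.9]
mid [0.53091331 0.28093689 0.14575329] yaw 31.722709954879942
++ [ 534.1 -206.5   34.4] [1. 1.]
-+ [ 411.3 -184.8   27.9] [1.8 1.8]
-- [ 384.9 -364.7   35.4] [2.2 2.2]
+- [ 503.3 -384.5   35.1] [2.4 2.4]
[ 0.45839023 -0.28510452  0.0332045 ]
0.12247019123314065 0.18128741098227583 -9.083215838054274
[[0.56945682 0.37446723 0.116     ]
 [0.62079508 0.2226556  0.116     ]
 [0.48957124 0.17639814 0.116     ]
 [0.43839274 0.33005975 0.116     ]] [0.52955397 0.27589518 0.116     ]
bowl [0.76278923 0.06573766 0.        ]
ring bottom [ 0.63763909 -0.08237286  0.        ]
mag L [0.37172018 0.11158935 0.        ]
mag R [ 0.37027124 -0.08992322  0.        ]
lamp [ 8.46325077e-01 -1.26474846e-01 -2.22044605e-16]
```

```bash
cat >> h.py <<'E'
def plan(pos,yaw,n,g=-1):
    o=bot.get_obs(); p=np.array(o['ee_pos']); M=R.from_euler('xyz',o['tcp_rot'],degrees=True)
    G=R.from_euler('xyz',[180,0,yaw],degrees=True); D=(M.inv()*G).as_rotvec()/n
    for i in range(n):
        d=M.inv().apply((np.array(pos)-o['ee_pos'])/n)*100
        print([g]+[round(float(x),2) for x in d]+[round(float(np.degrees(x)),1) for x in D]); M=M*R.from_rotvec(D)
E
python3 - <<'E'
from h import *
plan([.530,.277,.25],108.6,16)
t=shot('top');s=shot('scene')
a=tri(ray(t,195+76/4.15,155+173/4.15),ray(s,335+185/3.32,140+38/3.32))
b=tri(ray(t,195+218/4.15,155+124/4.15),ray(s,335+133/3.32,140+96/3.32));print(a,b,(a[0]+b[0])/2)
E
```

```text
[-1, 3.74, -3.49, -0.12, -0.0, -0.0, -5.1]
[-1, 4.03, -3.15, -0.12, -0.0, -0.0, -5.1]
[-1, 4.3, -2.77, -0.12, -0.0, -0.0, -5.1]
[-1, 4.53, -2.38, -0.12, -0.0, -0.0, -5.1]
[-1, 4.72, -1.97, -0.12, -0.0, -0.0, -5.1]
[-1, 4.88, -1.54, -0.12, -0.0, -0.0, -5.1]
[-1, 5.0, -1.1, -0.12, -0.0, -0.0, -5.1]
[-1, 5.07, -0.65, -0.12, -0.0, -0.0, -5.1]
[-1, 5.11, -0.19, -0.12, -0.0, -0.0, -5.1]
[-1, 5.11, 0.27, -0.12, -0.0, -0.0, -5.1]
[-1, 5.06, 0.72, -0.12, -0.0, -0.0, -5.1]
[-1, 4.98, 1.17, -0.12, -0.0, -0.0, -5.1]
[-1, 4.86, 1.61, -0.12, -0.0, -0.0, -5.1]
[-1, 4.69, 2.04, -0.12, -0.0, -0.0, -5.1]
[-1, 4.49, 2.45, -0.12, -0.0, -0.0, -5.1]
[-1, 4.26, 2.84, -0.12, -0.0, -0.0, -5.1]
(array([0.51434262, 0.33176045, 0.14602719]), [np.float64(0.0018663323906433495), np.float64(0.001866332390643279)]) (array([0.54846614, 0.23005818, 0.14734458]), [np.float64(0.0029975078047067803), np.float64(0.002997507804706865)]) [0.53140438 0.28090931 0.14668588]
```

arm_command(increments=[[-1,3.7,-3.5,-0.1,0,0,-5.1],[-1,4.0,-3.2,-0.1,0,0,-5.1],[-1,4.3,-2.8,-0.1,0,0,-5.1],[-1,4.5,-2.4,-0.1,0,0,-5.1],[-1,4.7,-2.0,-0.1,0,0,-5.1],[-1,4.9,-1.5,-0.1,0,0,-5.1],[-1,5.0,-1.1,-0.1,0,0,-5.1],[-1,5.1,-0.7,-0.1,0,0,-5.1]], grip_force=80)

```text
time: 1.4
ee_pos: [0.3876, -0.1047, 0.2395]
tcp_rot: [180.0, -0.0, 67.7]
wrist_force: [1.3, -0.6, -0.3]
opening: 0.0851
```

arm_command(increments=[[-1,5.1,-0.2,-0.1,0,0,-5.1],[-1,5.1,0.3,-0.1,0,0,-5.1],[-1,5.1,0.7,-0.1,0,0,-5.1],[-1,5.0,1.2,-0.1,0,0,-5.1],[-1,4.9,1.6,-0.1,0,0,-5.1],[-1,4.7,2.0,-0.1,0,0,-5.1],[-1,4.5,2.5,-0.1,0,0,-5.1],[-1,4.3,2.8,-0.1,0,0,-5.1],[-1,0,0,0,0,0,0]])

```text
time: 2.52
ee_pos: [0.5302, 0.2814, 0.2454]
tcp_rot: [-179.9, 0.0, 108.6]
wrist_force: [-0.7, -0.6, -0.4]
opening: 0.0854
```

```bash
python3 - <<'E'
from h import *
w=shot('wrist','w1.png');print({k:v for k,v in w.items() if k!='color'})
o=bot.get_obs();print(o['time'],o['ee_pos'],o['tcp_rot'])
for p in ([.5143,.3318,.146],[.5485,.2301,.147]): print(proj(w,p))
E
```

```text
{'fx': 336.3849780176894, 'fy': 336.3849780176894, 'cx': 320.80088561571773, 'cy': 199.707069489738, 'k1': -0.06349870285189609, 'origin': array([0.50400186, 0.36034005, 0.38804888]), 'attitude': array([-19.03218895,   0.1464958 ,  18.51289288])}
2.575 [0.52978831 0.27980135 0.24605015] [-1.79887191e+02  2.22354196e-02  1.08448806e+02]
[322.65878021 129.08548465]
[322.59523643 263.07979697]
```

View pics/w1.png

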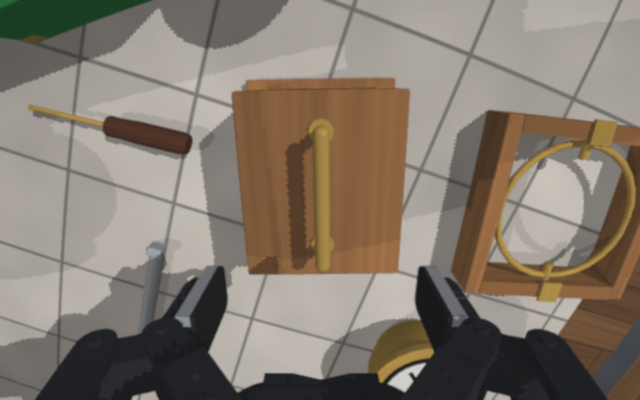

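The wrist view shows the handle from (321,128) to (323,270), where my prediction puts it, so I'll descend and grip.

arm_command(increments=[[-1,0,0,2.5,0,0,-0.8],[-1,0,0,3.5,0,0,0],[-1,0,0,3.5,0,0,0],[-1,0,0,2.0,0,0,0],[1,0,0,0,0,0,0],[1,0,0,0,0,0,0],[1,0,0,0,0,0,0],[1,0,0,0,0,0,0],[1,0,0,0,0,0,0],[1,0,0,0,0,0,0]], grip_force=80)

```text
time: 3.82
ee_pos: [0.5307, 0.2789, 0.1332]
tcp_rot: [179.9, -0.0, 109.1]
wrist_force: [4.9, 0.9, 5.4]
opening: 0.0099
```

arm_command(increments=[[1,0,0,0,0,0,0],[1,0,0,-0.3,0,0,0],[1,0,0,-0.6,0,0,0],[1,0,0,-0.6,0,0,0]])

```text
time: 4.32
ee_pos: [0.5293, 0.2784, 0.147]
tcp_rot: [-179.9, 0.0, 109.1]
wrist_force: [0.0, -0.6, -6.0]
opening: 0.0094
```

arm_command(increments=[[1,0,0,-0.8,0,0,0],[1,0,0,-1.2,0,0,0],[1,0,0,-1.5,0,0,0],[1,0,0,-1.5,0,0,0],[1,0,0,-1.5,0,0,0],[1,0,0,-1.5,0,0,0],[1,0,0,-1.2,0,0,0],[1,0,0,-0.8,0,0,0],[1,0,0,0,0,0,0]])

```text
time: 5.45
ee_pos: [0.53, 0.2787, 0.2478]
tcp_rot: [180.0, -0.0, 109.1]
wrist_force: [0.1, -0.4, -5.2]
opening: 0.0091
```

```bash
python3 - <<'E'
from h import *
s=shot('scene');t=shot('top');o=bot.get_obs();print(o['ee_pos'],o['tcp_rot'],o['opening'])
im=np.hstack([cv2.resize(s['color'][60:240,300:480,::-1],(400,400)),cv2.resize(t['color'][100:280,150:330,::-1],(400,400))]);cv2.imwrite('pics/lift.png',im)
plan([.510,-.004,.247],109.1-9,12,1)
E
```

```text
[0.52978661 0.27855394 0.2467876 ] [-1.79961124e+02  5.13852223e-03  1.09144369e+02] 0.009014861117111264
[1, -2.17, -0.93, -0.0, -0.0, 0.0, 0.8]
[1, -2.18, -0.9, -0.0, -0.0, 0.0, 0.8]
[1, -2.19, -0.87, -0.0, -0.0, 0.0, 0.8]
[1, -2.21, -0.84, -0.0, -0.0, 0.0, 0.8]
[1, -2.22, -0.81, -0.0, -0.0, 0.0, 0.8]
[1, -2.23, -0.78, -0.0, -0.0, 0.0, 0.8]
[1, -2.24, -0.75, -0.0, -0.0, 0.0, 0.8]
[1, -2.25, -0.72, -0.0, -0.0, 0.0, 0.8]
[1, -2.26, -0.69, -0.0, -0.0, 0.0, 0.8]
[1, -2.26, -0.67, -0.0, -0.0, 0.0, 0.8]
[1, -2.27, -0.64, -0.0, -0.0, 0.0, 0.8]
[1, -2.28, -0.61, -0.0, -0.0, 0.0, 0.8]
```

View pics/lift.png

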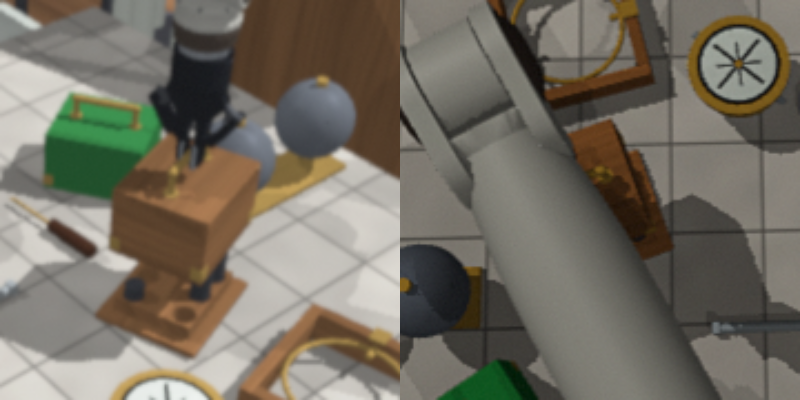

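The cover is up, level and clear of the pieces. Next I carry it to the clear patch.

arm_command(increments=[[1,-0.6,-0.3,0,0,0,0.8],[1,-1.2,-0.5,0,0,0,0.8],[1,-2.0,-0.8,0,0,0,0.8],[1,-2.7,-1.0,0,0,0,0.8],[1,-2.9,-1.0,0,0,0,0.8],[1,-2.9,-1.0,0,0,0,0.8],[1,-2.9,-1.0,0,0,0,0.8],[1,-2.9,-0.9,0,0,0,0.8],[1,-2.9,-0.9,0,0,0,0.8],[1,-2.7,-0.8,0,0,0,0.8]])

```text
time: 6.8
ee_pos: [0.511, 0.026, 0.2475]
tcp_rot: [180.0, 0.0, 101.0]
wrist_force: [-0.0, -1.0, -4.9]
opening: 0.0095
```

arm_command(increments=[[1,-1.8,-0.6,0,0,0,0.8],[1,-0.9,-0.3,1.0,0,0,0.8],[1,-0.3,0,2.0,0,0,0],[1,0,0,2.5,0,0,0],[1,0,0,2.5,0,0,0],[1,0,0,1.5,0,0,0],[1,0,0,1.0,0,0,0],[1,0,0,0.4,0,0,0],[1,0,0,0,0,0,0]])

```text
time: 7.92
ee_pos: [0.5087, -0.0028, 0.1386]
tcp_rot: [180.0, 0.0, 99.5]
wrist_force: [-0.3, -0.1, -4.8]
opening: 0.0093
```

arm_command(increments=[[1,0,0,0.8,0,0,0],[1,0,0,0.4,0,0,0],[1,0,0,0.3,0,0,0],[1,0,0,0.2,0,0,0],[1,0,0,0.1,0,0,0],[1,0,0,0,0,0,0]])

```text
time: 8.68
ee_pos: [0.5093, -0.0028, 0.1211]
tcp_rot: [179.9, 0.0, 99.5]
wrist_force: [2.7, 0.7, 0.7]
opening: 0.0093
```

arm_command(increments=[[1,0,0,0.1,0,0,0],[-0.5,0,0,0,0,0,0],[-1,0,0,0,0,0,0],[-1,0,0,0,0,0,0],[-1,0,0,0,0,0,0],[-1,0,0,-0.5,0,0,0],[-1,0,0,-3,0,0,0],[-1,0,0,-5,0,0,0],[-1,0,0,-4,0,0,0]])

```text
time: 9.8
ee_pos: [0.5085, -0.0029, 0.2466]
tcp_rot: [179.9, 0.0, 99.5]
wrist_force: [0.3, 0.2, 0.0]
opening: 0.0853
```

```bash
python3 - <<'E'
from h import *
print(bot.get_obs()['ee_pos'])
plan([.530,.262,.27],109.3,10,-1)
E
```

```text
[ 0.5085389  -0.00286404  0.24655195]
[-1, 2.58, 0.65, -0.23, 0.0, 0.0, -1.0]
[-1, 2.56, 0.69, -0.23, 0.0, 0.0, -1.0]
[-1, 2.55, 0.74, -0.23, 0.0, 0.0, -1.0]
[-1, 2.54, 0.78, -0.23, 0.0, 0.0, -1.0]
[-1, 2.53, 0.82, -0.23, 0.0, 0.0, -1.0]
[-1, 2.51, 0.87, -0.23, 0.0, 0.0, -1.0]
[-1, 2.5, 0.91, -0.23, 0.0, 0.0, -1.0]
[-1, 2.48, 0.95, -0.23, 0.0, 0.0, -1.0]
[-1, 2.46, 0.99, -0.23, 0.0, 0.0, -1.0]
[-1, 2.45, 1.04, -0.23, 0.0, 0.0, -1.0]
```

arm_command(increments=[[-1,2.6,0.6,-0.2,0,0,-1],[-1,2.6,0.7,-0.2,0,0,-1],[-1,2.6,0.7,-0.2,0,0,-1],[-1,2.5,0.8,-0.2,0,0,-1],[-1,2.5,0.8,-0.2,0,0,-1],[-1,2.5,0.9,-0.2,0,0,-1],[-1,0,0,0,0,0,0]])

```text
time: 10.68
ee_pos: [0.5207, 0.1576, 0.2564]
tcp_rot: [180.0, -0.0, 105.7]
wrist_force: [-0.3, 0.0, 0.6]
opening: 0.0853
```

```bash
python3 - <<'E'
from h import *
import pickle
c=shot('wrist','wa.png'); pickle.dump(c,open('wa.pkl','wb'))
s=shot('scene','sb.png');t=shot('top','tb.png')
E
```

arm_command(increments=[[-1,2.5,0.9,-0.2,0,0,-1],[-1,2.5,0.9,-0.2,0,0,-1],[-1,2.5,1.0,-0.2,0,0,-1],[-1,2.5,1.0,-0.2,0,0,-1],[-1,0,0,0,0,0,0]])

```text
time: 11.45
ee_pos: [0.5277, 0.2635, 0.264]
tcp_rot: [-180.0, 0.0, 109.6]
wrist_force: [0.6, -1.0, 0.7]
opening: 0.0854
```

```bash
python3 - <<'E'
from h import *
import pickle
c=shot('wrist','wb.png'); pickle.dump(c,open('wb.pkl','wb'))
a=cv2.imread('pics/wa.png');b=cv2.imread('pics/wb.png')
print(bot.get_obs()['ee_pos'])
cv2.imwrite('pics/wab.png',np.hstack([a[:,120:520],b[:,120:520]]))
E
```

```text
[0.52772706 0.2626474  0.26415931]
```

View pics/wab.png

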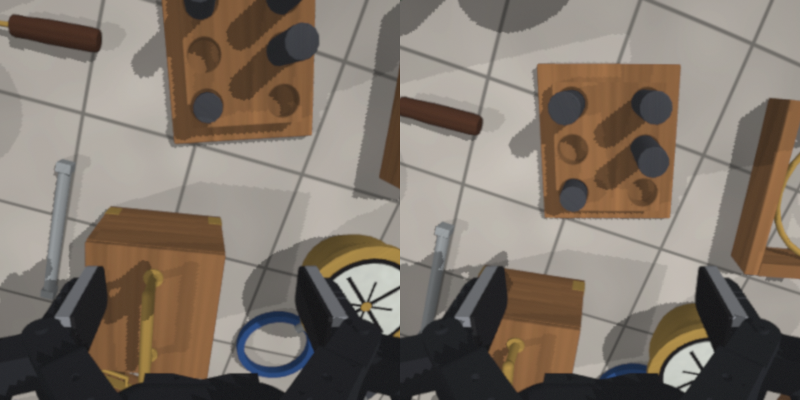

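Wrist views: the cover stands upright on the patch. The case holds long pieces at (−40,+50), (+40,+50) and (+40,0), a short one at (−40,−50), and wells (−40,0) and (+40,−50) are empty. Next I measure the tops accurately.

```bash
python3 - <<'E'
from h import *
import pickle
A=pickle.load(open('wa.pkl','rb'));B=pickle.load(open('wb.pkl','rb'))
def circ(c,x,y,r0,r1,n):
    x0,y0=max(x-28,0),max(y-28,0);g=cv2.cvtColor(c['color'],cv2.COLOR_RGB2GRAY)[y0:y+28,x0:x+28]
    g=cv2.resize(g,None,fx=4,fy=4,interpolation=cv2.INTER_CUBIC)
    h=cv2.HoughCircles(g,cv2.HOUGH_GRADIENT,1.5,200,param1=60,param2=12,minRadius=4*r0,maxRadius=4*r1)
    u,v,r=h[0,0]/4; print(n,round(u+x0-.4,1),round(v+y0-.4,1),round(r,1)); return u+x0-.4,v+y0-.4
b={n:circ(B,u-280,v,11,21,n) for n,u,v in(('L+0',653,162),('L++',655,107),('L-+',568,106),('S--',573,195))}
a={n:circ(A,u+120,v,11,21,n) for n,u,v in(('L+0',302,42),('S--',207,105))}
for n in a: print(n,tri(ray(A,*a[n]),ray(B,*b[n])))
for n in b: print(n,onz(B,*b[n],.102 if n[0]=='L' else .057).round(4))
E
```

```text
L+0 364.7 150.3 15.9
L++ 377.5 106.9 20.4
L-+ 291.7 104.0 18.0
S-- 292.9 191.9 14.2
L+0 418.9 40.8 20.0
S-- 325.0 104.9 17.8
L+0 (array([0.5658809 , 0.29747627, 0.08017978]), [np.float64(0.005069394617426922), np.float64(0.005069394617426651)])
S-- (array([0.50841295, 0.21917797, 0.03516757]), [np.float64(0.00045653291278266), np.float64(0.00045653291278261447)])
L+0 [0.5567 0.3012 0.102 ]
L++ [0.5531 0.3409 0.102 ]
L-+ [0.4811 0.3178 0.102 ]
S-- [0.5083 0.2264 0.057 ]
```

```bash
python3 - <<'E'
import cv2,numpy as np
a=cv2.imread('pics/wa.png')[0:150,275:445];b=cv2.imread('pics/wb.png')[50:230,250:410]
k=cv2.INTER_CUBIC
A=cv2.resize(a,None,fx=2.35,fy=2.35,interpolation=k);B=cv2.resize(b,None,fx=2.35,fy=2.35,interpolation=k)
A=cv2.resize(a[:, :],(400,353),interpolation=k);B=cv2.resize(b,(400,450),interpolation=k)
im=np.zeros((450,800,3),np.uint8);im[:353,:400]=A;im[:,400:]=B
im=(255*(im/255.)**.6).astype(np.uint8);cv2.imwrite('pics/z2.png',im)
E
```

```text
(no output)
```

View pics/z2.png

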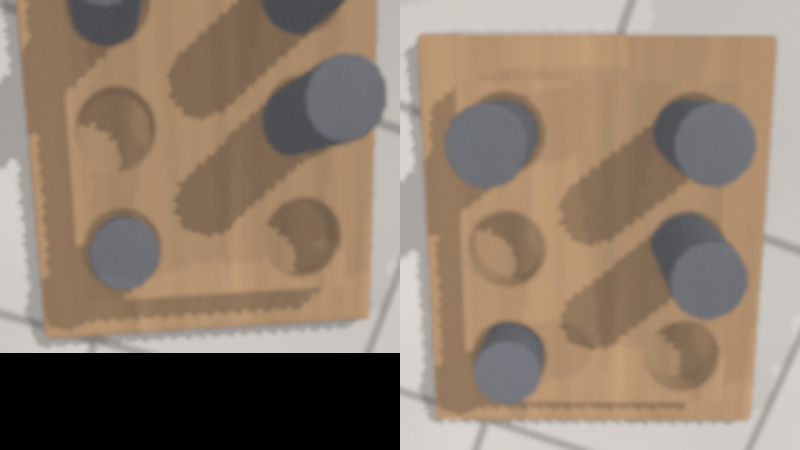

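Top discs in the right panel: L++ (715,143), L−+ (486,144), L+0 (708,280), S (510,364). In the left panel: L+0 (345,98), S (125,252).

```bash
python3 - <<'E'
from h import *
import pickle
A=pickle.load(open('wa.pkl','rb'));B=pickle.load(open('wb.pkl','rb'))
b=lambda x,y:(250+(x-400)/2.5-.3,50+y/2.5-.3)
a=lambda x,y:(275+x/2.353-.3,y/2.353-.3)
for n,p,q in(('L+0',(345,98),(708,280)),('S--',(125,252),(510,364)),('w-0',(117,128),(508,248)),('w+-',(304,236),(682,355))): print(n,tri(ray(A,*a(*p)),ray(B,*b(*q))))
L={}
for n,q,z in(('L++',(715,143),.102),('L-+',(486,144),.102),('L+0',(708,280),.102),('S--',(510,364),.057),('w-0',(508,248),.036),('w+-',(682,355),.036)):
    L[n]=onz(B,*b(*q),z); print(n,L[n].round(4))
d=L['L++']-L['L-+'];print(np.degrees(np.arctan2(d[1],d[0])),np.linalg.norm(d))
d=L['L++']-L['L+0'];print(np.degrees(np.arctan2(-d[0],d[1])),np.linalg.norm(d))
c=np.array([.5*(L['L-+']+np.array(L['w+-']))]);print(c)
E
```

```text
L+0 (array([0.56846068, 0.29350992, 0.0999166 ]), [np.float64(0.00014102412035558388), np.float64(0.0001410241203556286)])
S-- (array([0.51085883, 0.21860543, 0.04419873]), [np.float64(0.00011585812719838254), np.float64(0.00011585812719840426)])
w-0 (array([0.49353741, 0.26704032, 0.0356069 ]), [np.float64(0.00022564687438709994), np.float64(0.0002256468743872461)])
w+- (array([0.58523101, 0.24659928, 0.03612669]), [np.float64(0.0005796290934631328), np.float64(0.0005796290934633861)])
L++ [0.5515 0.3403 0.102 ]
L-+ [0.4757 0.313  0.102 ]
L+0 [0.5679 0.2938 0.102 ]
S-- [0.5104 0.223  0.057 ]
w-0 [0.4933 0.2671 0.036 ]
w+- [0.5847 0.2466 0.036 ]
19.825624088111805 0.08062742159834196
19.330408357010096 0.049258692948247584
[[0.530182   0.27980538 0.069     ]]
```

Heights agree with the text (long top 0.100, block top 0.036). Next is the piece at (+40,0), at (0.568,0.2935).

arm_command(increments=[[-0.4,0.5,1.6,2,0,0,0],[-0.4,0.5,1.6,4,0,0,0],[-0.4,0.55,1.6,4,0,0,0],[-0.4,0,0,2,0,0,0],[-0.4,0,0,0,0,0,0]], grip_force=70)

```text
time: 12.12
ee_pos: [0.5672, 0.2926, 0.1409]
tcp_rot: [-179.7, 0.0, 109.5]
wrist_force: [-0.2, -0.2, 0.4]
opening: 0.0597
```

```bash
python3 - <<'E'
from h import *
w=shot('wrist');o=bot.get_obs();print(o['ee_pos'],o['tcp_rot'],proj(w,[.568,.2935,.102]),proj(w,o['ee_pos']))
u,v=proj(w,[.568,.2935,.102]).astype(int)
im=w['color'][:,max(u-200,0):u+200,::-1].copy();print(max(u-200,0));cv2.imwrite('pics/w3.png',im)
E
```

```text
[0.56771029 0.2929211  0.14302991] [-1.79888447e+02  1.67819773e-02  1.09489955e+02] [323.08235255 231.50862111] [322.23214971 268.10321477]
123
```

View pics/w3.png

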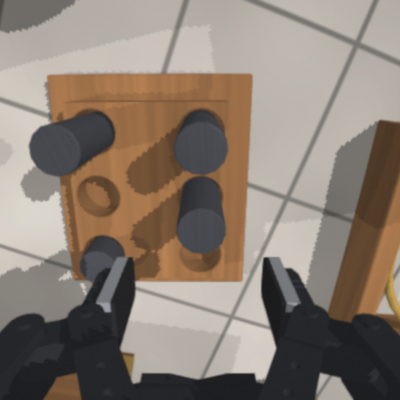

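The disc is at (324,229) against a predicted (323,231), so it's aligned. I descend and grip.

arm_command(increments=[[-0.4,0,0,2.0,0,0,0],[-0.4,0,0,3,0,0,0],[-0.4,0,0,2,0,0,0],[-0.4,0,0,0.5,0,0,0],[0.1,0,0,0,0,0,0],[1,0,0,0,0,0,0],[1,0,0,0,0,0,0],[1,0,0,0,0,0,0],[1,0,0,0,0,0,0]], grip_force=70)

```text
time: 13.3
ee_pos: [0.5685, 0.294, 0.0711]
tcp_rot: [179.8, -0.0, 109.5]
wrist_force: [0.8, -1.0, 6.0]
opening: 0.0283
```

arm_command(increments=[[1,0,0,-0.3,0,0,0],[1,0,0,-0.8,0,0,0],[1,0,0,-1.5,0,0,0],[1,0,0,-2.5,0,0,0],[1,0,0,-3.0,0,0,0],[1,0,0,-3.5,0,0,0],[1,0,0,-3.0,0,0,0],[1,0,0,-1.9,0,0,0]])

```text
time: 14.3
ee_pos: [0.5679, 0.2938, 0.2371]
tcp_rot: [179.9, -0.0, 109.5]
wrist_force: [0.1, 0.3, -4.8]
opening: 0.0285
```

```bash
python3 - <<'E'
from h import *
c=np.array([.4584,-.2851]);y=np.radians(-9.1);Rm=np.array([[np.cos(y),-np.sin(y)],[np.sin(y),np.cos(y)]])
for i in(-29.5,29.5):
  for j in(-59,0,59): print(i,j,(c+Rm@np.array([i,j])/1000).round(4))
p=c+Rm@np.array([29.5,59])/1000
plan([*p,.23],81,20,1)
E
```

```text
-29.5 -59 [ 0.4199 -0.3387]
-29.5 0 [ 0.4293 -0.2804]
-29.5 59 [ 0.4386 -0.2222]
29.5 -59 [ 0.4782 -0.348 ]
29.5 0 [ 0.4875 -0.2898]
29.5 59 [ 0.4969 -0.2315]
[1, -2.36, -1.21, 0.03, 0.0, -0.0, 1.4]
[1, -2.39, -1.15, 0.03, 0.0, -0.0, 1.4]
[1, -2.41, -1.09, 0.03, 0.0, -0.0, 1.4]
[1, -2.44, -1.03, 0.03, 0.0, -0.0, 1.4]
[1, -2.47, -0.97, 0.03, 0.0, -0.0, 1.4]
[1, -2.49, -0.91, 0.03, 0.0, -0.0, 1.4]
[1, -2.51, -0.85, 0.03, 0.0, -0.0, 1.4]
[1, -2.53, -0.79, 0.03, 0.0, -0.0, 1.4]
[1, -2.55, -0.72, 0.03, 0.0, -0.0, 1.4]
[1, -2.57, -0.66, 0.03, 0.0, -0.0, 1.4]
[1, -2.58, -0.6, 0.03, 0.0, -0.0, 1.4]
[1, -2.6, -0.53, 0.03, 0.0, -0.0, 1.4]
[1, -2.61, -0.47, 0.03, 0.0, -0.0, 1.4]
[1, -2.62, -0.4, 0.03, 0.0, -0.0, 1.4]
[1, -2.63, -0.34, 0.03, 0.0, -0.0, 1.4]
[1, -2.64, -0.27, 0.03, 0.0, -0.0, 1.4]
[1, -2.64, -0.2, 0.04, 0.0, -0.0, 1.4]
[1, -2.65, -0.14, 0.04, 0.0, -0.0, 1.4]
[1, -2.65, -0.07, 0.04, 0.0, -0.0, 1.4]
[1, -2.65, -0.01, 0.04, 0.0, -0.0, 1.4]
```

arm_command(increments=[[1,-1.0,-0.5,0,0,0,0.7],[1,-1.8,-0.9,0,0,0,1.4],[1,-2.4,-1.2,0,0,0,1.4],[1,-2.7,-1.2,0,0,0,1.4],[1,-2.9,-1.2,0,0,0,1.4],[1,-2.9,-1.1,0,0,0,1.4],[1,-2.9,-1.0,0,0,0,1.4],[1,-2.9,-0.9,0,0,0,1.4],[1,-2.9,-0.8,0,0,0,1.4],[1,-2.9,-0.7,0,0,0,1.4]])

```text
time: 15.55
ee_pos: [0.5317, 0.0227, 0.2332]
tcp_rot: [-179.9, 0.0, 96.1]
wrist_force: [0.6, 0.9, -4.5]
opening: 0.0285
```

arm_command(increments=[[1,-2.9,-0.7,0,0,0,1.4],[1,-2.9,-0.6,0,0,0,1.4],[1,-2.9,-0.5,0,0,0,1.4],[1,-2.9,-0.4,0,0,0,1.4],[1,-2.9,-0.3,0,0,0,1.4],[1,-2.8,-0.3,0,0,0,1.4],[1,-2.7,-0.2,0,0,0,1.4],[1,-2.2,-0.1,0,0,0,1.4],[1,-1.4,0,0,0,0,1.4],[1,0,0,0,0,0,0]])

```text
time: 16.8
ee_pos: [0.5061, -0.2131, 0.2336]
tcp_rot: [-179.9, -0.0, 83.5]
wrist_force: [0.5, 0.4, -4.0]
opening: 0.0283
```

```bash
python3 - <<'E'
from h import *
w=shot('wrist','w4.png');o=bot.get_obs();print(o['ee_pos'],o['tcp_rot'],o['wrist_force'],o['opening'])
c=np.array([.4584,-.2851]);y=np.radians(-9.1);Rm=np.array([[np.cos(y),-np.sin(y)],[np.sin(y),np.cos(y)]])
im=w['color'][:,:,::-1].copy()
for i in(-61.5,61.5):
  for j in(-91,91):
    q=proj(w,[*(c+Rm@np.array([i,j])/1000),.04]); print(i,j,q); cv2.circle(im,tuple(q.round().astype(int)),3,(0,255,0),1)
cv2.imwrite('pics/w4m.png',im)
plan([.4969,-.2315,.16],81,6,1)
E
```

```text
[ 0.50635019 -0.21241141  0.23383039] [-1.79955343e+02 -2.67420018e-02  8.35787238e+01] [-0.09810107  0.62579727 -4.46729901] 0.02853269236879238
-61.5 -91 [233.51072953 304.06212031]
-61.5 91 [225.79110477 153.72993212]
61.5 -91 [335.9735528 308.3829579]
61.5 91 [346.65618684 158.84969561]
[1, -0.33, -0.12, 1.23, -0.0, -0.0, 0.4]
[1, -0.34, -0.12, 1.23, -0.0, -0.0, 0.4]
[1, -0.34, -0.12, 1.23, -0.0, -0.0, 0.4]
[1, -0.34, -0.11, 1.23, -0.0, -0.0, 0.4]
[1, -0.34, -0.11, 1.23, -0.0, -0.0, 0.4]
[1, -0.34, -0.11, 1.23, -0.0, -0.0, 0.4]
```

View pics/w4m.png

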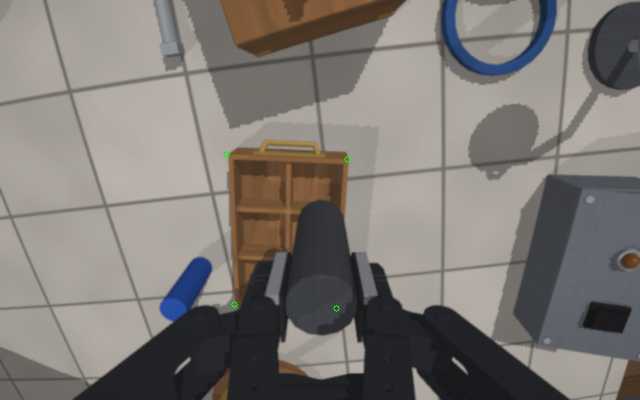

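The tray rim is seen about 5 px (5 mm) further in +y than I predicted, and the −x side is about 3 px off. I'm shifting the cell target to (0.497,−0.228). The wall margin is 12 mm.

arm_command(increments=[[1,-0.5,-0.2,1,0,0,1.3],[1,-0.6,-0.3,2,0,0,1.3],[1,-0.5,-0.2,3,0,0,0],[1,0,0,3,0,0,0],[1,0,0,3,0,0,0],[1,0,0,2,0,0,0],[1,0,0,1,0,0,0],[1,0,0,0,0,0,0]])

```text
time: 17.85
ee_pos: [0.4976, -0.2267, 0.0837]
tcp_rot: [-179.9, -0.0, 81.1]
wrist_force: [-0.4, -0.3, -4.2]
opening: 0.0283
```

arm_command(increments=[[1,0,0,0.6,0,0,0],[1,0,0,0.5,0,0,0],[1,0,0,0.3,0,0,0],[1,0,0,0.2,0,0,0],[1,0,0,0.1,0,0,0],[1,0,0,0,0,0,0]])

```text
time: 18.6
ee_pos: [0.4979, -0.2271, 0.0673]
tcp_rot: [-180.0, -0.0, 81.0]
wrist_force: [0.4, -0.3, -4.5]
opening: 0.0282
```

arm_command(increments=[[1,0,0,0.2,0,0,0],[1,0,0,0.1,0,0,0],[1,0,0,0,0,0,0]])

```text
time: 18.98
ee_pos: [0.4979, -0.2271, 0.0643]
tcp_rot: [180.0, 0.0, 81.0]
wrist_force: [0.2, -0.0, -4.9]
opening: 0.0282
```

arm_command(increments=[[1,0,0,0.1,0,0,0],[1,0,0,0.1,0,0,0],[1,0,0,0,0,0,0]])

```text
time: 19.35
ee_pos: [0.498, -0.2273, 0.0641]
tcp_rot: [179.9, 0.0, 81.0]
wrist_force: [-4.5, 1.7, 9.3]
opening: 0.0283
```

Contact felt, so I release.

arm_command(increments=[[0.2,0,0,0,0,0,0],[-0.4,0,0,0,0,0,0],[-0.4,0,0,0,0,0,0],[-0.4,0,0,0,0,0,0],[-0.4,0,0,-1,0,0,0],[-0.4,0,0,-3,0,0,0],[-0.4,0,0,-5,0,0,0],[-0.4,0,0,-5,0,0,0],[-0.4,0,0,-2,0,0,0]])

```text
time: 20.48
ee_pos: [0.4986, -0.2274, 0.2264]
tcp_rot: [179.7, 0.1, 81.0]
wrist_force: [0.6, -0.1, -0.2]
opening: 0.06
```

```bash
python3 - <<'E'
from h import *
w=shot('wrist','w5.png');o=bot.get_obs();print(o['ee_pos'],o['tcp_rot'])
plan([.5515,.3403,.22],109.5,16,-.4)
E
```

```text
[ 0.49885929 -0.22756561  0.22784766] [1.79646434e+02 9.93439859e-02 8.10456907e+01]
[-0.4, 3.56, -0.23, 0.04, 0.0, 0.0, -1.8]
[-0.4, 3.56, -0.12, 0.04, 0.0, 0.0, -1.8]
[-0.4, 3.56, -0.01, 0.04, 0.0, 0.0, -1.8]
[-0.4, 3.56, 0.1, 0.04, 0.0, 0.0, -1.8]
[-0.4, 3.56, 0.21, 0.04, 0.0, 0.0, -1.8]
[-0.4, 3.55, 0.32, 0.04, 0.0, 0.0, -1.8]
[-0.4, 3.54, 0.43, 0.05, 0.0, 0.0, -1.8]
[-0.4, 3.52, 0.54, 0.05, 0.0, 0.0, -1.8]
[-0.4, 3.5, 0.65, 0.05, 0.0, 0.0, -1.8]
[-0.4, 3.48, 0.76, 0.05, 0.0, 0.0, -1.8]
[-0.4, 3.46, 0.87, 0.05, 0.0, 0.0, -1.8]
[-0.4, 3.43, 0.98, 0.05, 0.0, 0.0, -1.8]
[-0.4, 3.4, 1.08, 0.05, 0.0, 0.0, -1.8]
[-0.4, 3.36, 1.19, 0.05, 0.0, 0.0, -1.8]
[-0.4, 3.32, 1.29, 0.05, 0.0, 0.0, -1.8]
[-0.4, 3.28, 1.39, 0.05, 0.0, 0.0, -1.8]
```

View pics/w5.png

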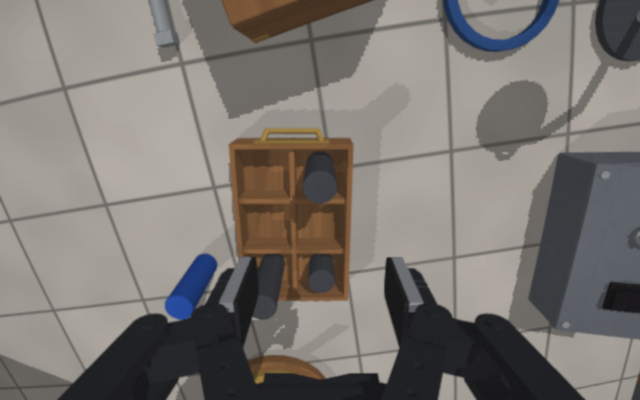

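The first piece stands upright in its (+x,+y) cell at about (319,175), and nothing else has moved. Back to the case for the (+40,+50) piece.

arm_command(increments=[[-0.4,3.6,-0.2,0,0,0,-1.8],[-0.4,3.6,-0.1,0,0,0,-1.8],[-0.4,3.6,0,0,0,0,-1.8],[-0.4,3.6,0.1,0,0,0,-1.8],[-0.4,3.6,0.2,0,0,0,-1.8],[-0.4,3.6,0.3,0,0,0,-1.8],[-0.4,3.5,0.4,0,0,0,-1.8],[-0.4,3.5,0.5,0,0,0,-1.8],[-0.4,3.5,0.6,0,0,0,-1.8],[-0.4,3.5,0.8,0,0,0,-1.8]])

```text
time: 21.78
ee_pos: [0.5293, 0.1309, 0.2221]
tcp_rot: [-180.0, 0.0, 99.1]
wrist_force: [0.1, -0.8, 0.6]
opening: 0.0596
```

arm_command(increments=[[-0.4,3.5,0.9,0,0,0,-1.8],[-0.4,3.4,1.0,0,0,0,-1.8],[-0.4,3.4,1.1,0,0,0,-1.8],[-0.4,3.4,1.2,0,0,0,-1.8],[-0.4,3.3,1.3,0,0,0,-1.8],[-0.4,3.3,1.4,0,0,0,-1.5],[-0.4,0,0,0,0,0,0]])

```text
time: 22.65
ee_pos: [0.5486, 0.3455, 0.2209]
tcp_rot: [-179.9, 0.0, 109.7]
wrist_force: [0.4, -0.6, 0.2]
opening: 0.0597
```

```bash
python3 - <<'E'
from h import *
w=shot('wrist');o=bot.get_obs();print(o['ee_pos'],o['tcp_rot'])
im=w['color'][:,120:520,::-1].copy();q=proj(w,[.5515,.3403,.102]);print(q)
cv2.circle(im,(int(q[0])-120,int(q[1])),2,(0,255,0),-1);cv2.imwrite('pics/w6.png',im)
plan([.5515,.3403,.143],109.5,1,-.4)
E
```

```text
[0.54873555 0.34425373 0.22134229] [-1.79923167e+02  2.29626360e-02  1.09625681e+02]
[322.36509668 198.26907015]
[-0.4, -0.46, 0.14, 7.83, -0.1, 0.0, 0.1]
```

View pics/w6.png

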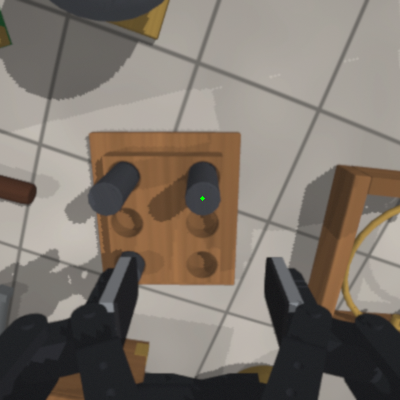

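Predicted and seen disc centres agree at (322,198). I descend and grip.

arm_command(increments=[[-0.4,-0.4,0.1,2,0,0,0],[-0.4,-0.1,0.1,4,0,0,0],[-0.4,0,0,4,0,0,0],[-0.4,0,0,3,0,0,0],[-0.4,0,0,2,0,0,0],[0.1,0,0,0,0,0,0],[1,0,0,0,0,0,0],[1,0,0,0,0,0,0],[1,0,0,0,0,0,0],[1,0,0,0,0,0,0]], grip_force=70)

```text
time: 23.95
ee_pos: [0.5531, 0.3397, 0.0736]
tcp_rot: [179.9, -0.0, 109.5]
wrist_force: [-1.5, -1.3, 6.4]
opening: 0.028
```

arm_command(increments=[[1,0,0,-0.3,0,0,0],[1,0,0,-0.8,0,0,0],[1,0,0,-1.5,0,0,0],[1,0,0,-2.5,0,0,0],[1,0,0,-3.0,0,0,0],[1,0,0,-3.5,0,0,0],[1,0,0,-3.0,0,0,0],[1,0,0,-1.7,0,0,0]])

```text
time: 24.95
ee_pos: [0.5529, 0.3397, 0.2384]
tcp_rot: [179.8, -0.0, 109.5]
wrist_force: [-0.5, -0.3, -5.8]
opening: 0.028
```

```bash
python3 - <<'E'
from h import *
plan([.4885,-.2854,.235],81,22,1)
E
```

```text
[1, -2.58, -1.23, 0.01, 0.0, -0.0, 1.3]
[1, -2.61, -1.17, 0.01, 0.0, -0.0, 1.3]
[1, -2.63, -1.11, 0.01, 0.0, -0.0, 1.3]
[1, -2.66, -1.05, 0.01, 0.0, -0.0, 1.3]
[1, -2.68, -0.99, 0.01, 0.0, -0.0, 1.3]
[1, -2.7, -0.93, 0.01, 0.0, -0.0, 1.3]
[1, -2.72, -0.87, 0.01, 0.0, -0.0, 1.3]
[1, -2.74, -0.8, 0.01, 0.0, -0.0, 1.3]
[1, -2.76, -0.74, 0.01, 0.0, -0.0, 1.3]
[1, -2.77, -0.68, 0.01, 0.0, -0.0, 1.3]
[1, -2.79, -0.62, 0.01, 0.0, -0.0, 1.3]
[1, -2.8, -0.55, 0.01, 0.0, -0.0, 1.3]
[1, -2.81, -0.49, 0.01, 0.0, -0.0, 1.3]
[1, -2.82, -0.43, 0.01, 0.0, -0.0, 1.3]
[1, -2.83, -0.36, 0.01, 0.0, -0.0, 1.3]
[1, -2.84, -0.3, 0.01, 0.0, -0.0, 1.3]
[1, -2.85, -0.23, 0.01, 0.0, -0.0, 1.3]
[1, -2.85, -0.17, 0.01, 0.0, -0.0, 1.3]
[1, -2.85, -0.1, 0.01, 0.0, -0.0, 1.3]
[1, -2.86, -0.04, 0.01, 0.0, -0.0, 1.3]
[1, -2.86, 0.03, 0.01, 0.0, -0.0, 1.3]
[1, -2.85, 0.09, 0.02, 0.0, -0.0, 1.3]
```

arm_command(increments=[[1,-1.0,-0.5,0,0,0,1.3],[1,-1.8,-0.8,0,0,0,1.3],[1,-2.6,-1.2,0,0,0,1.3],[1,-3.0,-1.2,0,0,0,1.3],[1,-3.0,-1.2,0,0,0,1.3],[1,-3.0,-1.1,0,0,0,1.3],[1,-3.0,-1.0,0,0,0,1.3],[1,-3.0,-0.9,0,0,0,1.3],[1,-3.0,-0.9,0,0,0,1.3],[1,-3.0,-0.8,0,0,0,1.3]])

```text
time: 26.2
ee_pos: [0.5178, 0.0585, 0.2345]
tcp_rot: [-179.9, 0.0, 96.4]
wrist_force: [0.4, -0.5, -3.8]
opening: 0.028
```

arm_command(increments=[[1,-3.0,-0.7,0,0,0,1.3],[1,-3.0,-0.6,0,0,0,1.3],[1,-3.0,-0.6,0,0,0,1.3],[1,-3.0,-0.5,0,0,0,1.3],[1,-3.0,-0.4,0,0,0,1.3],[1,-3.0,-0.3,0,0,0,1.3],[1,-3.0,-0.2,0,0,0,1.3],[1,-3.0,-0.1,0,0,0,1.3],[1,-3.0,0,0,0,0,1.3],[1,-2.5,0,0,0,0,1.3]])

```text
time: 27.45
ee_pos: [0.4878, -0.2375, 0.2344]
tcp_rot: [-179.9, -0.0, 83.4]
wrist_force: [0.3, 0.5, -5.9]
opening: 0.0282
```

arm_command(increments=[[1,-1.5,0,0,0,0,1.3],[1,-0.8,0,0,0,0,1.3],[1,0,0,0,0,0,0]])

```text
time: 27.82
ee_pos: [0.4859, -0.2591, 0.2351]
tcp_rot: [-180.0, -0.0, 80.9]
wrist_force: [0.1, 1.1, -5.4]
opening: 0.0281
```

```bash
python3 - <<'E'
from h import *
print(bot.get_obs()['ee_pos'],bot.get_obs()['opening'])
plan([.4885,-.2854,.085],81,1,1)
E
```

```text
[ 0.48594554 -0.25905483  0.23509577] 0.028063471481691592
[1, -2.56, 0.67, 15.01, -0.0, -0.0, -0.1]
```

arm_command(increments=[[1,-0.6,0.2,0,0,0,0],[1,-1.2,0.3,1,0,0,0],[1,-0.8,0.2,2,0,0,0],[1,0,0,3,0,0,0],[1,0,0,3,0,0,0],[1,0,0,3,0,0,0],[1,0,0,1.7,0,0,0],[1,0,0,1,0,0,0],[1,0,0,0.6,0,0,0],[1,0,0,0,0,0,0]])

```text
time: 29.08
ee_pos: [0.4892, -0.286, 0.0826]
tcp_rot: [180.0, 0.0, 80.9]
wrist_force: [0.5, 0.1, -5.5]
opening: 0.028
```

arm_command(increments=[[1,0,0,0.5,0,0,0],[1,0,0,0.3,0,0,0],[1,0,0,0.2,0,0,0],[1,0,0,0,0,0,0]])

```text
time: 29.58
ee_pos: [0.4889, -0.2858, 0.0722]
tcp_rot: [-180.0, -0.0, 80.9]
wrist_force: [-0.7, 0.6, -4.0]
opening: 0.0285
```

arm_command(increments=[[1,0,0,0.3,0,0,0],[1,0,0,0.2,0,0,0],[1,0,0,0,0,0,0]])

```text
time: 29.95
ee_pos: [0.4888, -0.2858, 0.067]
tcp_rot: [-180.0, -0.0, 80.9]
wrist_force: [0.0, -0.0, -5.0]
opening: 0.0281
```

arm_command(increments=[[1,0,0,0.1,0,0,0],[1,0,0,0.1,0,0,0],[1,0,0,0,0,0,0]])

```text
time: 30.32
ee_pos: [0.4891, -0.286, 0.0666]
tcp_rot: [179.9, 0.0, 80.9]
wrist_force: [-4.8, 1.6, 5.6]
opening: 0.0279
```

Contact again. I release, lift straight up and back off.

arm_command(increments=[[0.2,0,0,0,0,0,0],[-0.4,0,0,0,0,0,0],[-0.4,0,0,0,0,0,0],[-0.4,0,0,0,0,0,0],[-0.4,0,0,-1,0,0,0],[-0.4,0,0,-3,0,0,0],[-0.4,0,0,-5,0,0,0],[-0.4,0,0,-5,0,0,0],[-0.4,0,0,-5,0,0,0],[-0.4,0,0,0,0,0,0]])

```text
time: 31.58
ee_pos: [0.49, -0.2864, 0.2605]
tcp_rot: [179.6, 0.2, 80.9]
wrist_force: [-0.8, -0.5, -1.1]
opening: 0.06
```

arm_command(increments=[[-0.4,-3,-4,0,0,0,0],[-0.4,-3,-4,0,0,0,0],[-0.4,-3,-4,0,0,0,0],[-0.4,-3,-4,0,0,0,0],[-0.4,0,0,0,0,0,0],[-0.4,0,0,0,0,0,0]])

```text
time: 32.33
ee_pos: [0.3122, -0.3791, 0.2551]
tcp_rot: [180.0, -0.0, 80.9]
wrist_force: [0.9, 0.4, -0.8]
opening: 0.0597
```

```bash
python3 - <<'E'
from h import *
o=bot.get_obs();print(o['ee_pos'],o['time'])
t=shot('top','t9.png');s=shot('scene','s9.png')
f=lambda c,x,y,w,h:cv2.resize(c['color'][y:y+h,x:x+w,::-1],(400,280),interpolation=cv2.INTER_CUBIC)
cv2.imwrite('pics/fin.png',np.vstack([np.hstack([f(t,370,160,100,70),f(t,180,100,200,140)]),np.hstack([f(s,160,210,100,70),f(s,250,90,260,182)])]))
E
```

```text
[ 0.3121929  -0.37905886  0.25510492] 32.325
```

View pics/fin.png

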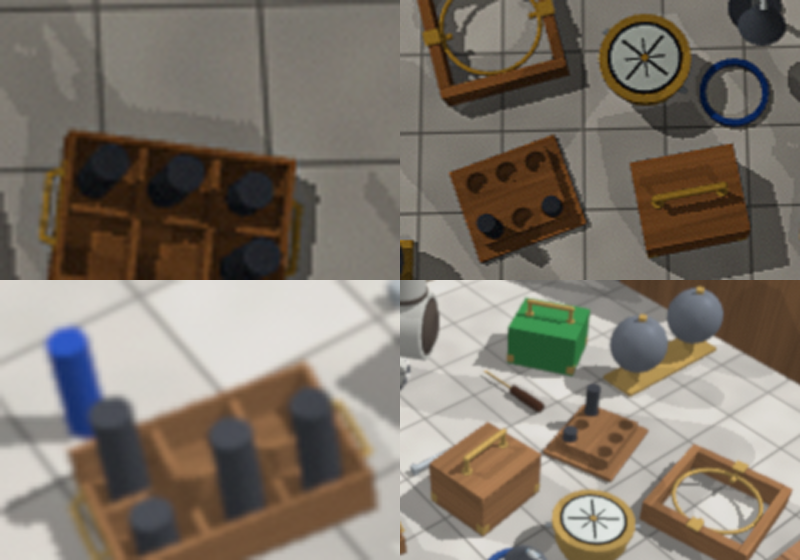

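The tray holds three upright long pieces and the short one. The case keeps one long and one short piece, the cover stands upright on the bench, and the bystanders look undisturbed. I'm handing the job in.

```bash
python3 -c "
from workcell import bot
print(bot.job_done())"
```

```text
the job is handed in; nothing more can be done
None
```

The job is done and handed in at about 32 s. I lifted the cover off, stood it upright on the clear patch, and moved the full-length pieces from wells (+40,+50) and (+40,0) into the tray cells (+29.5,0) and (+29.5,+59).

- **Final pictures:** the top and scene views show three full-length pieces and one half-length upright in the tray. One full-length and one half-length are still in the case, and the other things on the bench look unmoved. I judged this by eye and did not measure it.
- **Forces:** the highest wrist force in the readings taken at the end of each move call was about 10 N, when setting a piece down in the tray.
- **Disagreements:**
  - Automatic circle detection on the piece tops was unreliable, so I read those centres from an enlarged crop by eye.
  - From the wrist camera the tray sat about 5 mm further in +y than my first estimate, so I moved the placing target about 3.5 mm that way. Both pieces went in without touching the walls.
  - The half-length piece's top measured 44 mm against the stated 57 mm. I did not check it again, as it was not to be moved.
  - The gripper read about 9 mm on the 12 mm handle bar, but the cover did not slip.

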